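# Sort the tape rolls and pin tubs under the monitor riser and snap its door shut

### The arm

A 6-joint arm with a two-finger parallel gripper is mounted at the origin on the work surface. World frame = base frame: x ahead of the robot, y to its left, z up, the work surface at z = 0. Lengths are in m, angles in rad, forces in N, time in s.
With the tool pointing down it reaches from about 0.3 to 0.775 m from the base axis. Payload 14.6 kg.
Tool frame: the origin (TCP) lies at the very end of the fingers, on their centre line; the grasp point (between the pads) lies 19 mm behind it; z points along the fingers, y is the line along which they close (so a half turn about z gives the same grasp; the last joint's range is limited). The gripper opens to 94 mm and grips with 3 to 60 N. Pads are 16 mm wide; open, the fingers measure 119 mm over their backs; the gripper's body (75 mm by 177 mm) begins 78 mm behind the grasp point.
Start: joints at [-1.203, 0.3, 1.521, -0, 1.321, -0.067], TCP at [0.232, -0.499, 0.185] pointing down, gripper open.
Joint ranges: [-3.03, 3.03], [-0.79, 2.21], [0.23, 2.52], [-1.04, 4.18], [0, 3.07], [-2.55, 2.55]. Speed limits (rad/s): [2.22, 2.22, 2.57, 3.14, 3.14, 3.14].

### API

Orientations are given as [roll, pitch, yaw] about the fixed x, y, z axes, in that order (R = Rz(yaw) Ry(pitch) Rx(roll)).
In Python, from station import ctrl gives the robot as it stands.
- The arm moves only by the tool move_arm, never from a script. Its argument "increments" is a list of rows, each a list of 7 numbers: the opening, from 0 (shut) to 1 (fully open), then the shift along the tool's x, y, z in units of 50 mm (1.0 is 50 mm), then the turn, a rotation vector about the tool's x, y, z in rad. In form: [[claw, tx, ty, tz, rx, ry, rz], ...]. A call has 1 to 20 rows; each row shifts and turns the commanded pose from where the row before left it, along the tool's axes as they then stand; what a row does not reach is not made up. A row lasts 1/10 s, in which the tool goes at most 50 mm and 8.59 degrees, less where a joint would pass 70% of its speed; a pose out of reach is approached as far as the arm can. A call is refused whole if a number of a shift passes 1 or a number of a turn 0.15, either way. A call with a gripper value outside its range is refused whole. The fingers move at their own pace and stop on an object; "force" is the grip in N (left out, the last holds). Time passes only in rows, so rows that do not move let the fingers close. It gives the time, the measured TCP pose, the force, the opening and the grip force at its end, in the units of the state.
- ctrl.get_obs(): the state, without advancing time (a new reading comes with each control period).
- ctrl.camera(name): name is "scene" or "top" or "wrist"; returns a dict with "color" (420x560x3 uint8, blue, green, red), "K" (3x3 intrinsics, pixels), "distortion" ([k1, k2, p1, p2, k3] as OpenCV has them; the pictures are not rectified), "pose" (4x4, takes a point from camera to world coordinates); the wrist camera has in their place "tool_from_camera" (4x4, takes a point from camera to tool coordinates, whose origin is the TCP and whose axes are the flange's). Camera axes: x right, y down, z forward; pixel columns grow to the right and rows downward; lengths in m; the calibration is good to about 2 mm. A picture is of the moment at which its call begins: read the wrist's pose just before it. There is no depth.
- ctrl.hand_in(): hands the job in; it is judged then, once.
Trained networks look in a picture, given as the dict that the camera call returned (one of the last four; its "shot" number tells which), for a name from the list of things; names that differ only in an ending like _2 or _b are one class to them, and where a whole thing is asked for, a point or a joint stands for the part that bears it (a point fixed in the world has none). Each returns a list of dicts, best first, with "conf" (0 to 1); they miss things now and then, are a little off and sometimes report something else, mostly with a low value. They report only what shows in the picture. A call takes as long as a camera call.
- ctrl.cut_out(name, picture): "mask" (420x560 bool, what is visible of it) and "centre" ([row, column] in pixels, amid what is visible of it).
The state is a dict: "time_s": time; "qpos": joint angles; "joint_vel": joint speeds; "tau": joint torques, N m; "ee_pos": TCP position; "eef_rot": TCP orientation; "force": force on the tool from outside, world axes, zero at the start; "moment": the same for the moment, N m; "grip_width": finger opening in m; "grip_force": force on a finger pad.
Only numpy, scipy, OpenCV 4.12 (cv2) and the standard library are available. Lean on these libraries where they do the work, as an engineer would, in place of code of your own. Each camera call takes 0.05 s, during which the arm holds its last target. There are 200 camera calls.

### The job

Tidy the desk: put both tape rolls in the open half of the monitor riser and both drawing-pin tubs in its cupboard half, each flat on the desk and right inside, so that nothing sticks out at the front. Shut the cupboard door until its roller catch snaps home, and don't disturb the pen pot, the stapler or the mug.

Things in the scene. Friction and masses are not known exactly. Their poses are not given: they have to be found in the camera images.
- riser: Fixed monitor riser: three pale wood uprights (12 thick) and a back rail under a clear acrylic top, 165 deep, 366 wide, 100 high; underside of the top 92 up. No floor: things slide in over the desk. Origin on the desk, at the front plane, mid-thickness of the middle upright (divider); x into the riser, y to its left seen from the front, z up.
- open_half (a point): Middle of the mouth of the half without a door, on the desk at the front plane; riser axes. The half is 150 wide between its uprights and 153 deep to the back rail, which is 12 thick, 40 high.
- cupboard_half (a point): Middle of the mouth of the half behind the door, on the desk at the front plane; riser axes. The half is 180 wide between its uprights and 153 deep to the back rail. The shut door takes up the first 12.
- cupboard_door (a joint): Angle of the cupboard door: 0 shut, flush with the riser's front; grows as it swings out and round to the left, to 2.5 rad at most; 1.65 to 2.25 at the start. Pale wood, 175 wide, 84 high (4 to 88 above the desk), 12 thick (behind the front plane when shut). Turns easily (0.03 N m). Blank outer face but for the knob; the hinge line is in the plane of this face.
- door_hinge (a point): Foot of the door's vertical hinge line, on the desk at the front plane, 184.5 to the left of the divider's middle; riser axes. The shut door runs from here along -y, its face from 1 to 176.
- door_knob (a point): Outer end of the door's small round aluminium knob, 18 diameter, standing 20 out from the face, 150 from the hinge line and 46 above the desk. It moves with the door. Axes as the riser's when shut.
- catch (a point): Roller catch under the top, in the cupboard half beside the divider, all of it over 66 above the desk: two sprung rollers that a steel spear behind the knob forces apart. The door meets them at 0.08 rad and resists with up to 8 N at the knob (12 N 100 mm from the hinge) until about 0.035 rad, then snaps to 0 and is held; short of that it is pushed back out.
- roll_a_center (a point): Roll of brown tape, a ring lying flat on the desk: 50 outer diameter, 26 hole, 24 high, about 50 g. Point at its centre, 12 above the desk; z is its axis.
- roll_b_center (a point): The other roll of brown tape, the same as the first.
- tub_a_center (a point): Round card tub of drawing pins, white below a brown flat lid, standing on the desk: 46 diameter, 24 high, no hole, about 90 g. Point at its centre, 12 above the desk; z is its axis.
- tub_b_center (a point): The other tub of drawing pins, the same as the first.
- pen_pot: Bystander: black round pen pot with pens, 76 diameter, 98 high (pens to 155), standing on the desk to the right of the work. Origin at the centre of its base.
- stapler: Bystander: black stapler, 130 long, 34 wide, 50 high, standing on the desk to the right, nearer the robot. Origin at the centre of its base; x along its length.
- mug: Bystander: white mug, 80 diameter, 92 high, standing on the desk to the left of the riser, outside the sweep of the door. Origin at the centre of its base; its handle points to its +y.

How it is judged:
By the outcome, as a careful person would: the job done as asked, in the order asked, and still so for the second after the job is handed in, with the robot touching nothing.
It also fails if it takes over 72 s, if anything falls off the work surface, if the arm or the gripper's body presses on something with over 40 N, if the wrist force passes 120 N, or if a joint passes its speed limit or range.

## Working session

There is one attempt and no reset: what is moved stays moved. The work goes in short steps, Python scripts to look and compute and a tool call to move; the robot and the scene stay as the last step left them, time stands still between calls to the robot, and variables do not carry over. Pictures are saved under pics/ and viewed, at most 10 in all, crops included, and the job is handed in when it is done.

Besides the shell and the picture viewer there is one more tool, called after "Call:" by a JSON object that holds its "name" and its "arguments". move_arm: Moves the arm, as the interface text tells. Its arguments: {"type":"object","properties":{"increments":{"type":"array","items":{"type":"array","items":{"type":"number"}}},"force":{"type":"number"}},"required":["increments"]}

```bash
mkdir -p pics; ls
cat > h.py <<'E'
import numpy as np, cv2
from station import ctrl
from scipy.spatial.transform import Rotation as R
def ray(p,uv):
    K=np.array(p["K"]);d=np.array(p["distortion"])
    n=cv2.undistortPoints(np.array([[uv]],float),K,d)[0,0]
    return np.array([n[0],n[1],1.])
def pose(p,obs=None):
    if "pose" in p: return np.array(p["pose"])
    T=np.eye(4);T[:3,:3]=R.from_euler('xyz',obs["eef_rot"]).as_matrix();T[:3,3]=obs["ee_pos"]
    return T@np.array(p["tool_from_camera"])
def atz(p,uv,z,obs=None):
    T=pose(p,obs);d=T[:3,:3]@ray(p,uv);o=T[:3,3]
    return o+d*(z-o[2])/d[2]
E
python3 - <<'E'
from h import *
o=ctrl.get_obs();print(o)
for c in("top","scene"):
    p=ctrl.camera(c);cv2.imwrite(f"pics/{c}0.png",p["color"]);print(c,p["pose"])
    for n,z in(("roll_a_center",.012),("tub_a_center",.012),("door_knob",.046),("mug",.04),("pen_pot",.05),("stapler",.02),("riser",.1),("cupboard_door",.046)):
        for r in ctrl.cut_out(n,p)[:3]:
            v,u=r["centre"];print(n,round(r["conf"],2),round(v),round(u),atz(p,(u,v),z).round(3),r["mask"].sum())
E
```

```text
pics
{'time_s': 0.0, 'qpos': array([-1.20261643e+00,  3.00479214e-01,  1.52161537e+00, -2.73677832e-05,
        1.32066780e+00, -6.65789934e-02]), 'joint_vel': array([-0.00059857, -0.00102089, -0.00216003, -0.00099112, -0.00095205,
        0.00123013]), 'tau': array([ 7.20371918e-04, -5.31806159e+01, -3.52735269e+01,  7.08260201e-02,
        2.45514867e-02, -6.39626455e-05]), 'ee_pos': array([ 0.23155053, -0.49855993,  0.18466738]), 'eef_rot': array([-3.14042375e+00, -5.13727042e-05,  4.34765654e-01]), 'force': array([-0.54471563, -0.53404627, -0.55943154]), 'moment': array([-0.02488571,  0.01397105,  0.03278961]), 'grip_force': 0.0, 'grip_width': 0.09406320115907467}
top [[-8.23680003e-04 -9.83835188e-01  1.79074411e-01  3.90173551e-01]
 [-9.99791140e-01 -2.84659766e-03 -2.02379050e-02 -9.05282755e-03]
 [ 2.04205158e-02 -1.79053679e-01 -9.83627360e-01  1.20010880e+00]
 [ 0.00000000e+00  0.00000000e+00  0.00000000e+00  1.00000000e+00]]
roll_a_center 0.56 224 257 [0.56  0.003 0.012] 327
tub_a_center 0.92 260 226 [0.482 0.071 0.012] 372
tub_a_center 0.41 160 123 [0.704 0.304 0.012] 161
[... 325 characters left out ...]
 919
scene [[ 0.81689227  0.50256361 -0.28304917  0.87560396]
 [ 0.57664375 -0.70052602  0.42041085 -0.46088462]
 [ 0.01299988 -0.50664891 -0.86205446  0.93453377]
 [ 0.          0.          0.          1.        ]]
roll_a_center 0.67 206 271 [ 0.57  -0.006  0.012] 415
tub_a_center 0.55 158 258 [0.468 0.087 0.012] 360
door_knob 0.79 136 304 [0.533 0.181 0.046] 1690
mug 0.92 135 390 [0.698 0.312 0.04 ] 1321
pen_pot 0.75 314 209 [ 0.623 -0.287  0.05 ] 1852
stapler 0.61 291 132 [ 0.459 -0.336  0.02 ] 1484
stapler 0.24 222 333 [0.706 0.038 0.02 ] 16300
riser 0.82 222 330 [ 0.717 -0.01   0.1  ] 16102
riser 0.25 212 270 [ 0.605 -0.06   0.1  ] 389
cupboard_door 0.58 135 307 [0.537 0.188 0.046] 1560
```

```bash
python3 -c "
import cv2
for c in('top','scene'):
    i=cv2.imread(f'pics/{c}0.png')[80:330,80:480] if c=='top' else cv2.imread(f'pics/{c}0.png')[60:360,100:500]
    cv2.imwrite(f'pics/{c}0c.png',cv2.resize(i,None,fx=2,fy=2,interpolation=cv2.INTER_CUBIC))"
```

```text
(no output)
```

View pics/top0c.png

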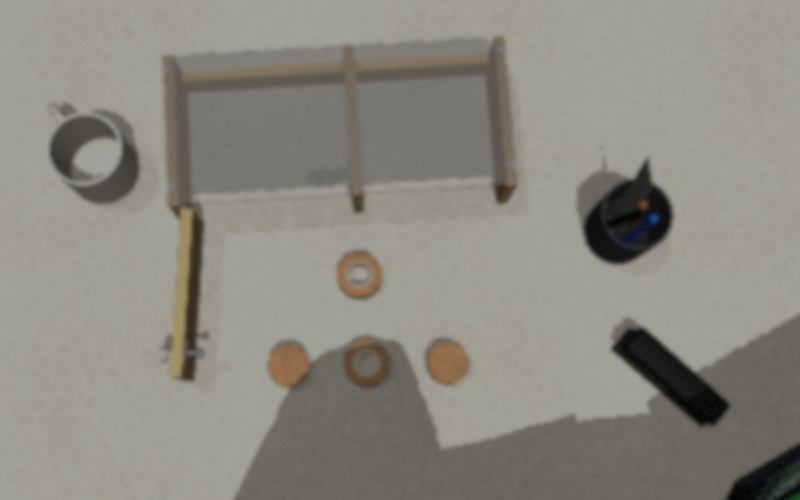

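View pics/scene0c.png

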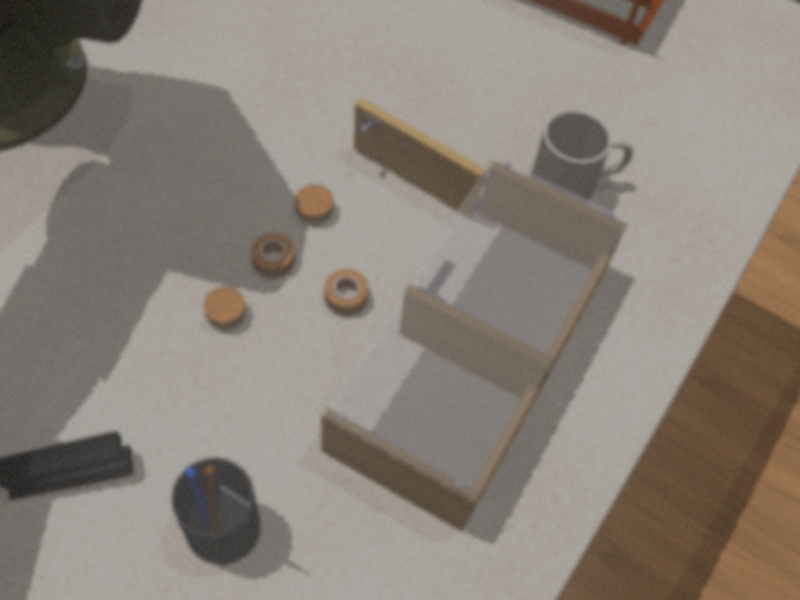

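Both views agree. In the top crop (offset 80,80, scale 2) the rolls are at (359,274) and (366,363), and the tubs at (288,364) and (447,362). The upright feet are at about (180,212), (358,210) and (507,200). The door stands open at the left, its tip at about (183,378).

Run:
```python
from h import *
for c,s,o,L in (("top",2,(80,80),dict(rollA=(359,274,.02),rollB=(366,363,.02),tubL=(288,364,.024),tubR=(447,362,.024),upL=(180,212,0),div=(358,210,0),upR=(507,200,0),divTop=(350,46,.1),doortip=(178,377,.088),doorhingeTop=(188,208,.088))),
 ("scene",2,(100,60),dict(rollA=(346,290,.02),rollB=(273,254,.02),tubL=(314,202,.024),tubR=(225,306,.024),divTopF=(410,292,.1),upRtopF=(325,415,.1),divTopB=(548,358,.1),divBotF=(404,335,0),upRBot=(324,455,0),doortip=(358,102,.088),doorhinge=(482,172,.088)))):
    p=ctrl.camera(c)
    for k,(u,v,z) in L.items():
        print(c,k,atz(p,(u/s+o[0],v/s+o[1]),z)[:2].round(4))
o=ctrl.get_obs();p=ctrl.camera("wrist");print(np.array(p["tool_from_camera"]).round(3))
```

```text
top rollA [ 0.5743 -0.0016]
top rollB [ 0.4771 -0.0095]
top tubL [0.4756 0.0743]
top tubR [ 0.4779 -0.0969]
top upL [0.6474 0.1997]
top div [ 6.504e-01 -1.000e-04]
top upR [ 0.6626 -0.1686]
top divTop [0.8069 0.0084]
top doortip [0.4578 0.1808]
top doorhingeTop [0.6328 0.1763]
scene rollA [ 0.574  -0.0037]
scene rollB [ 0.4793 -0.013 ]
scene tubL [0.476  0.0706]
scene tubR [ 0.4795 -0.0996]
scene divTopF [ 0.6544 -0.0078]
scene upRtopF [ 0.6632 -0.1675]
scene divTopB [0.8061 0.0083]
scene divBotF [ 0.6528 -0.0038]
scene upRBot [ 0.663  -0.1694]
scene doortip [0.4607 0.1801]
scene doorhinge [0.6316 0.1765]
[[ 0.    -0.971 -0.238  0.069]
 [ 1.     0.001 -0.    -0.   ]
 [ 0.001 -0.238  0.971 -0.199]
 [ 0.     0.     0.     1.   ]]
```

Call:
{"name": "move_arm", "arguments": {"increments": [[0.72,0,0,0,0,0,0.1243],[0.72,0,0,0,0,0,0.1243],[0.72,0,0,0,0,0,0.1243],[0.72,0.466,-0.592,0,0,0,0],[0.72,0.466,-0.592,0,0,0,0],[0.72,0.466,-0.592,0,0,0,0],[0.72,0.466,-0.592,0,0,0,0],[0.72,0.466,-0.592,0,0,0,0],[0.72,0.466,-0.592,0,0,0,0],[0.72,0.466,-0.592,0,0,0,0],[0.72,0.466,-0.592,0,0,0,0],[0.72,0.466,-0.592,0,0,0,0],[0.72,0.466,-0.592,0,0,0,0],[0.72,0.466,-0.592,0,0,0,0],[0.72,0.466,-0.592,0,0,0,0],[0.72,0.466,-0.592,0,0,0,0],[0.72,0.466,-0.592,0,0,0,0],[0.72,0.466,-0.592,0,0,0,0],[0.72,0.466,-0.592,0,0,0,0],[0.72,0,0,0,0,0,0]], "force": 15}}

```text
time_s: 3.05
ee_pos: [0.5757, 0.0001, 0.1847]
eef_rot: [-3.141, 0.0, 0.065]
force: [-0.8, 0.1, 0.0]
grip_width: 0.0677
grip_force: 0.0
```

```bash
cat >> h.py <<'E'
O=np.array([.653,-.003]);Y=.062
def rc(P):
    x,y=np.array(P[:2])-O;c,s=np.cos(Y),np.sin(Y)
    return np.round([1e3*(x*c+y*s),1e3*(-x*s+y*c)],1)
def st():
    o=ctrl.get_obs();print("tcp d,l",rc(o["ee_pos"]),"z",o["ee_pos"][2].round(4),"rpy",o["eef_rot"].round(3),"F",o["force"].round(1),"w",o["grip_width"].round(4),"t",round(o["time_s"],2));return o
E
python3 - <<'E'
from h import *
o=st();p=ctrl.camera("wrist");cv2.imwrite("pics/w1.png",p["color"])
for n in("roll_a_center","tub_a_center"):
    for r in ctrl.cut_out(n,p)[:3]:
        v,u=r["centre"];print(n,r["conf"],v,u,rc(atz(p,(u,v),.02,o)))
E
```

```text
Traceback (most recent call last):
  File "h.py", line 20, in st
    o=ctrl.get_obs();print("tcp d,l",rc(o["ee_pos"]),"z",o["ee_pos"][2].round(4),"rpy",o["eef_rot"].round(3),"F",o["force"].round(1),"w",o["grip_width"].round(4),"t",round(o["time_s"],2));return o
                                                                                                                                         ^^^^^^^^^^^^^^^^^^^^^
AttributeError: 'float' object has no attribute 'round'
```

```bash
sed -i 's/o\["grip_width"\].round(4)/round(o["grip_width"],4)/' h.py
python3 - <<'E'
from h import *
o=st();p=ctrl.camera("wrist");cv2.imwrite("pics/w1.png",p["color"])
for n in("roll_a_center","tub_a_center"):
    for r in ctrl.cut_out(n,p)[:3]:
        v,u=r["centre"];print(n,r["conf"],v,u,rc(atz(p,(u,v),.02,o)))
E
```

```text
tcp d,l [-76.9   7.9] z 0.1847 rpy [-3.141  0.     0.065] F [-0.8  0.1  0. ] w 0.0677 t 3.05
roll_a_center 0.81 185.8 274.0 [-66.1  11.2]
tub_a_center 0.76 269.0 225.3 [-176.5   74.9]
```

View pics/w1.png

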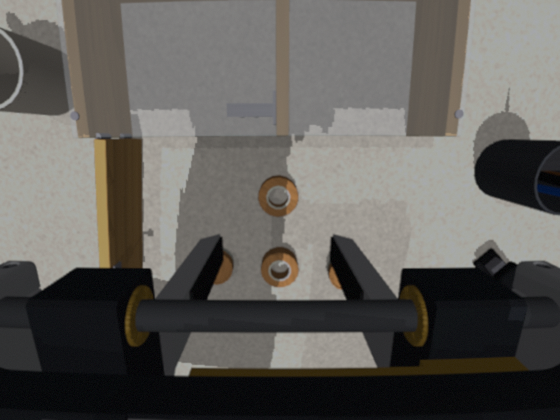

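The wrist view shows roll A at (278,196), roll B at (279,267), the divider foot at about (283,136) and the door at the left. I'll check these points against my estimates.

Run:
```python
from h import *
o=st();p=ctrl.camera("wrist")
for n,u,v,z in(("A",278,196,.02),("B",279,267,.02),("div",283,136,.0),("div top",283,136,.1),("L",84,137,.1),("R",461,136,.1)):
    print(n,atz(p,(u,v),z,o).round(4),rc(atz(p,(u,v),z,o)))
```

```text
tcp d,l [-78.7   4.5] z 0.1851 rpy [3.141 0.    0.062] F [ 0.5  0.8 -0.1] w 0.0678 t 3.2
A [ 0.5723 -0.0053  0.02  ] [-80.7   2.7]
B [ 0.478  -0.0126  0.02  ] [-175.3    1.2]
div [ 0.6445 -0.007   0.    ] [-8.7 -3.4]
div top [ 0.6442 -0.0048  0.1   ] [-8.9 -1.3]
L [0.633  0.1813 0.1   ] [ -8.5 185.2]
R [ 0.6559 -0.171   0.1   ] [  -7.5 -167.8]
```

Call:
{"name": "move_arm", "arguments": {"increments": [[0.72,-0.03,0,0.875,0,0,0],[0.72,0,0,0.875,0,0,0],[0.72,0,0,0.875,0,0,0],[0.72,0,0,0.875,0,0,0],[0.72,0,0,0,0,0,0],[0.3,0,0,0,0,0,0],[0.3,0,0,0,0,0,0],[0.3,0,0,0,0,0,0],[0.3,0,0,0,0,0,0],[0.3,0,0,0,0,0,0]], "force": 15}}

```text
time_s: 4.25
ee_pos: [0.5733, -0.0032, 0.0111]
eef_rot: [3.141, -0.001, 0.062]
force: [0.4, -0.3, -0.0]
grip_width: 0.0313
grip_force: 0.0
```

Run:
```python
from h import *
o=st();p=ctrl.camera("wrist");q=ctrl.camera("top")
cv2.imwrite("pics/w2.png",np.hstack([p["color"],q["color"][130:550,60:300]]))
```

```text
tcp d,l [-79.5   4.8] z 0.0111 rpy [ 3.141e+00 -1.000e-03  6.200e-02] F [ 0.4 -0.3 -0. ] w 0.0313 t 4.25Traceback (most recent call last):
  File "<stdin>", line 3, in <module>
    return _nx.concatenate(arrs, 1, dtype=dtype, casting=casting)
           ~~~~~~~~~~~~~~~^^^^^^^^^^^^^^^^^^^^^^^^^^^^^^^^^^^^^^^
ValueError: all the input array dimensions except for the concatenation axis must match exactly, but along dimension 0, the array at index 0 has size 420 and the array at index 1 has size 290
```

Run:
```python
from h import *
o=st();p=ctrl.camera("wrist")
cv2.imwrite("pics/w2.png",p["color"])
```

```text
tcp d,l [-79.7   4.8] z 0.0106 rpy [ 3.142e+00 -1.000e-03  6.200e-02] F [ 0.6 -0.3  0.5] w 0.0287 t 4.35
```

View pics/w2.png

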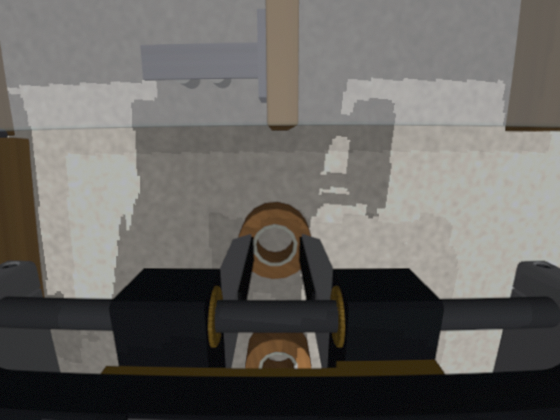

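The roll slipped forward out of the fingers and now sits ahead of them at (275,243). It was further forward than I estimated.

Run:
```python
from h import *
o=st();p=ctrl.camera("wrist")
m=ctrl.cut_out("roll_a_center",p)
for r in m[:2]: print(r["conf"],r["centre"])
for n,u,v,z in(("A",275,243,.024),("div",283,125,.0),("divtop",283,0,.1)):
    print(n,rc(atz(p,(u,v),z,o)))
T=pose(p,o);K=np.array(p["K"])
# project TCP tip
print(cv2.projectPoints(np.array([o["ee_pos"],np.r_[O,0],np.r_[O,.1]]),*[cv2.Rodrigues(T[:3,:3].T)[0],-T[:3,:3].T@T[:3,3],K,np.array(p["distortion"])])[0].round(0).tolist())
```

```text
tcp d,l [-79.8   4.9] z 0.0105 rpy [ 3.142 -0.     0.062] F [-0.3 -0.2 -0.5] w 0.0283 t 4.4
0.7 [227.0, 274.8]
0.61 [65.6, 262.1]
A [-78.    6.1]
div [-2.8  0.7]
divtop [33.3  3.1]
[[[277.0, 239.0]], [[284.0, 121.0]], [[291.0, 106.0]]]
```

Run:
```python
from h import *
o=st();p=ctrl.camera("wrist")
T=pose(p,o);K=np.array(p["K"])
def pr(P): return cv2.projectPoints(np.array(P,float),cv2.Rodrigues(T[:3,:3].T)[0],-T[:3,:3].T@T[:3,3],K,np.array(p["distortion"]))[0][:,0]
c,s=np.cos(Y),np.sin(Y)
def w(d,l,z): return [O[0]+(d*c-l*s)/1e3,O[1]+(d*s+l*c)/1e3,z/1e3]
i=cv2.resize(p["color"],None,fx=2,fy=2)
for d,col in((-78,(0,255,0)),(-50,(255,0,0))):
  for z in(0,24):
    a=np.linspace(0,6.28,40);q=pr([w(d+25*np.cos(t),4.9+25*np.sin(t),z) for t in a])
    cv2.polylines(i,[np.int32(q*2)],True,col,1)
for sg in(1,-1):
  for z in (10.5,40):
    q=pr([w(-79.8+x,4.9+sg*y,z) for x,y in((8,14),(8,26),(-8,26),(-8,14))]);cv2.polylines(i,[np.int32(q*2)],True,(0,0,255),1)
cv2.imwrite("pics/w3.png",i[340:800,250:850]);print(K[0,0])
```

```text
tcp d,l [-79.9   4.8] z 0.0103 rpy [3.142 0.    0.062] F [ 1.1 -0.3  0.6] w 0.0282 t 4.5
300.9457754534775
```

View pics/w3.png

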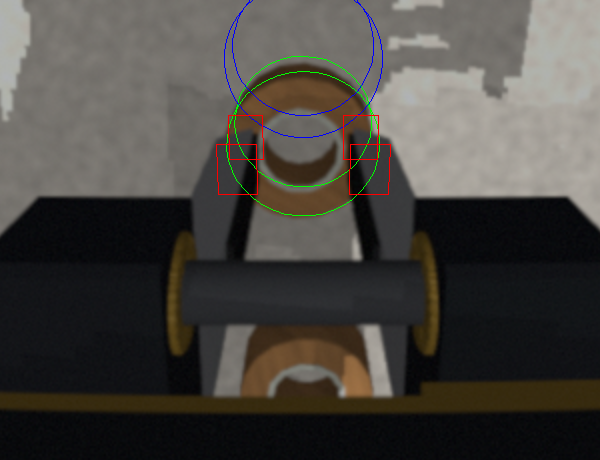

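The overlay shows the roll did not move: it is at d≈-78, as estimated. The fingers closed just above it, so they appear to end about 15–19 mm short of the nominal TCP. I'll open, go 10 mm lower and grip again.

Call:
{"name": "move_arm", "arguments": {"increments": [[0.72,0.03,0,0,0,0,0],[0.72,0,0,0,0,0,0],[0.72,0,0,0,0,0,0],[0.72,0,0,0,0,0,0],[0.72,0,0,0.1,0,0,0],[0.72,0,0,0.1,0,0,0],[0.3,0,0,0,0,0,0],[0.3,0,0,0,0,0,0],[0.3,0,0,0,0,0,0],[0.3,0,0,0,0,0,0]], "force": 15}}

```text
time_s: 5.55
ee_pos: [0.5745, -0.0031, 0.0004]
eef_rot: [3.142, -0.0, 0.062]
force: [-0.3, -0.3, -1.0]
grip_width: 0.0484
grip_force: 15.0
```

Call:
{"name": "move_arm", "arguments": {"increments": [[0.3,0,0,-0.8,0,0,0],[0.3,0.33,0.86,0,0,0,0],[0.3,0.33,0.86,0,0,0,0],[0.3,0,0,0,0,0,0],[0.3,0,0,0.4,0,0,0],[0.3,0,0,0.4,0,0,0],[0.3,0,0,0,0,0,0],[0.66,0,0,0,0,0,0],[0.66,0,0,0,0,0,0],[0.66,0,0,-0.9,0,0,0],[0.32,-0.6,0,-0.1,0,0,0],[0.32,0,0,0,0,0.1455,0],[0.32,0,0,0,0,0.1455,0],[0.32,0,0,0,0,0.1455,0],[0.32,0,0,0,0,0.1455,0],[0.32,0,0,0,0,0.1455,0],[0.32,0,0,0,0,0.1455,0],[0.32,0,0,0,0,0,0]], "force": 15}}

```text
time_s: 7.35
ee_pos: [0.5866, -0.0738, 0.0508]
eef_rot: [-3.092, -0.645, 0.068]
force: [0.1, -0.3, 0.4]
grip_width: 0.0305
grip_force: 0.0
```

Run:
```python
from h import *
o=st();p=ctrl.camera("scene");print(o["qpos"].round(2),o["eef_rot"])
cv2.imwrite("pics/s2.png",cv2.resize(p["color"][60:360,100:500],None,fx=2,fy=2))
```

```text
tcp d,l [-70.6 -66.5] z 0.0508 rpy [-3.092 -0.645  0.068] F [ 0.1 -0.3  0.4] w 0.0305 t 7.35
[-0.32  0.32  2.03  0.95  0.35  0.33] [-3.09164528 -0.64470977  0.0682669 ]
```

View pics/s2.png

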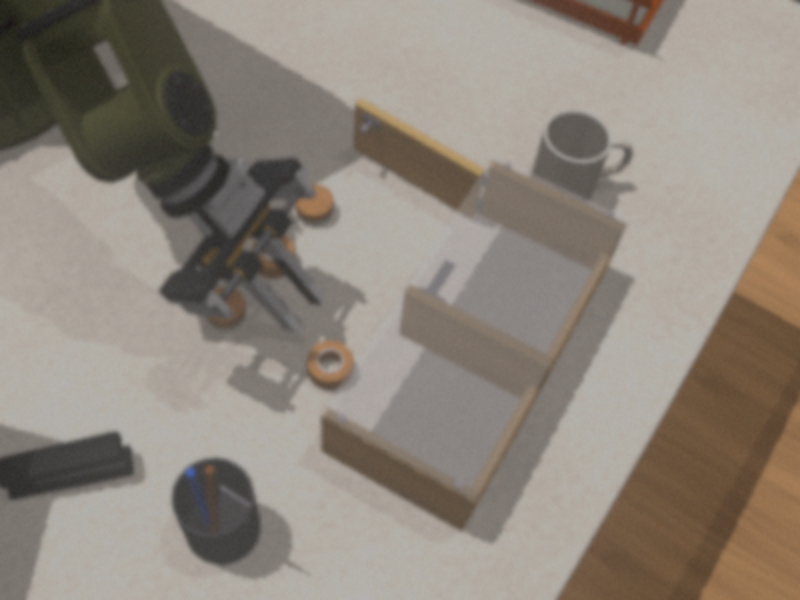

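The roll is staged at the open half's mouth and upright. The tilt stopped at 0.645 rad because the wrist came near its singularity. I'll write a helper for pose deltas and use a smaller tilt near here.

```bash
cat >> h.py <<'E'
def go(d,l,z,tilt,o=None,yaw=Y):
    "tool-frame shift (units of 50 mm) and rotvec from here to riser-frame pose (mm)"
    o=o or st();c,s=np.cos(Y),np.sin(Y)
    R0=R.from_euler('xyz',o["eef_rot"])
    R1=R.from_euler('z',yaw)*R.from_euler('x',np.pi)*R.from_euler('y',tilt)
    P=np.array([O[0]+(d*c-l*s)/1e3,O[1]+(d*s+l*c)/1e3,z/1e3])
    sh=R0.inv().apply(P-o["ee_pos"])/.05
    print("shift",sh.round(2),"rot",(R0.inv()*R1).as_rotvec().round(3))
E
python3 - <<'E'
from h import *
o=st();go(-72,-81,50,.6,o)
E
```

```text
tcp d,l [-70.4 -66.9] z 0.051 rpy [-3.093 -0.643  0.068] F [1.2 0.1 0.4] w 0.03 t 7.4
shift [-0.04  0.28 -0.02] rot [-0.053 -0.043  0.006]
```

Call:
{"name": "move_arm", "arguments": {"increments": [[0.32,-0.04,0.28,-0.02,-0.053,-0.043,0.006],[0.32,-0.3,0,0.43,0,0,0],[0.32,-0.29,0,0.43,0,0,0],[0.32,0,0,0,0,0,0],[0.32,0.33,0,0.226,0,0,0],[0.32,0.33,0,0.226,0,0,0],[0.32,0.33,0,0.226,0,0,0],[0.32,0.33,0,0.226,0,0,0],[0.32,0,0,0,0,0,0]]}}

```text
time_s: 8.3
ee_pos: [0.6684, -0.0809, -0.0003]
eef_rot: [-3.138, -0.606, 0.065]
force: [0.7, 0.4, -0.2]
grip_width: 0.0303
grip_force: 0.0
```

Run:
```python
from h import *
o=st();go(5,-81,-2,.75,o);print(o["qpos"].round(2))
p=ctrl.camera("wrist");q=ctrl.camera("top")
for c,x in((p,o),(q,None)):
    for r in ctrl.cut_out("roll_a_center",c)[:3]:
        v,u=r["centre"];print(r["conf"],v,u,rc(atz(c,(u,v),.02,x)))
```

```text
tcp d,l [ 10.5 -78.7] z -0.0003 rpy [-3.138 -0.606  0.065] F [ 0.7  0.4 -0.2] w 0.0303 t 8.3
shift [-0.11  0.05 -0.03] rot [-0.005  0.144  0.002]
[-0.25  0.55  1.8   0.73  0.28  0.59]
0.72 225.3 272.8 [ 13.5 -76.1]
0.59 266.1 414.5 [-206.2 -323.2]
0.54 178.3 294.2 [  3.9 -75.8]
```

Call:
{"name": "move_arm", "arguments": {"increments": [[0.32,0,0.04,0,0,0.025,0],[0.32,0,0,0,0,0.025,0],[0.32,0,0,0,0,0.025,0],[0.32,0,0,0,0,0.025,0],[0.32,0,0,0,0,0.025,0],[0.32,0,0,0,0,0.025,0],[0.32,0,0,0,0,0.025,0],[0.32,0,0,0,0,0.025,0],[0.32,0,0,0,0,0,0]]}}

```text
time_s: 9.4
ee_pos: [0.6652, -0.0828, -0.0027]
eef_rot: [-3.134, -0.804, 0.061]
force: [0.5, -0.4, -0.0]
grip_width: 0.0301
grip_force: 0.0
```

Run:
```python
from h import *
o=st();go(33,-81,0,.8,o);print(o["qpos"].round(2))
```

```text
tcp d,l [  7.2 -80.4] z -0.0027 rpy [-3.134 -0.804  0.061] F [ 0.5 -0.4 -0. ] w 0.0301 t 9.4
shift [0.4  0.01 0.33] rot [-0.007 -0.004 -0.001]
[-0.29  0.56  1.93  2.    0.28 -0.69]
```

Call:
{"name": "move_arm", "arguments": {"increments": [[0.32,0.2,0,0.165,0,0,0],[0.32,0.2,0,0.165,0,0,0],[0.32,0,0,0,0,0,0],[0.32,-0.6,0,-0.5,0,0,0],[0.32,-0.6,0,-0.5,0,0,0],[0.32,0.3,0,-0.3,0,-0.03,0],[0.32,0.2,0,-0.2,0,-0.03,0],[0.32,0.2,0,-0.2,0,-0.03,0],[0.5,0,0,0,0,-0.03,0],[0.5,0,0,0,0,-0.03,0],[0.5,0,0,0,0,-0.03,0],[0.5,0,0,0,0,-0.03,0],[0.72,0,0,0,0,-0.05,0],[0.72,0,0,0,0,-0.1,0],[0.72,0,0,0,0,-0.14,0],[0.72,0,0,0,0,-0.14,0],[0.72,0,0,0,0,-0.14,0],[0.72,0,0,0,0,0,0]]}}

```text
time_s: 11.2
ee_pos: [0.6157, -0.0835, 0.0301]
eef_rot: [-3.13, -0.056, 0.073]
force: [0.5, 0.8, 0.1]
grip_width: 0.0674
grip_force: 0.0
```

Run:
```python
from h import *
o=st();print(o["qpos"].round(2));go(-175,1.5,70,0,o)
p=ctrl.camera("wrist");q=ctrl.camera("top")
for c,x in((p,o),(q,None)):
    for r in ctrl.cut_out("roll_a_center",c)[:3]:
        v,u=r["centre"];print(r["conf"],v,u,rc(atz(c,(u,v),.02,x)))
cv2.imwrite("pics/w4.png",p["color"])
```

```text
tcp d,l [-42.2 -78. ] z 0.0301 rpy [-3.13  -0.056  0.073] F [0.5 0.8 0.1] w 0.0674 t 11.2
[-0.21  0.59  1.5   0.03  1.01  1.27]
shift [-2.59 -1.63 -0.93] rot [-0.012 -0.056  0.012]
0.42 99.6 240.0 [ 52.1 -51.7]
```

View pics/w4.png

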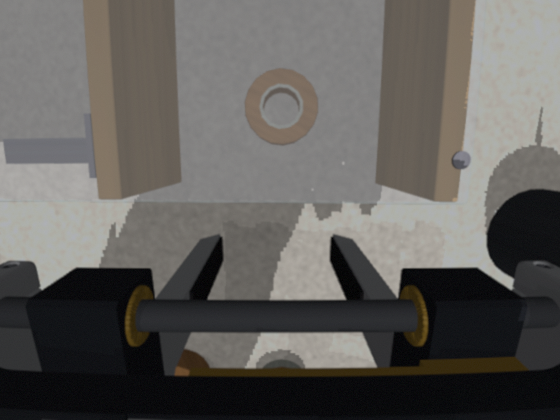

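Roll A sits centred in the open half at (281,106), well behind the acrylic's front edge at row 203. Next is roll B.

Call:
{"name": "move_arm", "arguments": {"increments": [[0.72,0,0,0,-0.012,-0.056,0.012],[0.72,-0.65,-0.41,-0.2,0,0,0],[0.72,-0.65,-0.41,-0.2,0,0,0],[0.72,-0.65,-0.41,-0.2,0,0,0],[0.72,-0.65,-0.41,-0.2,0,0,0],[0.72,0,0,0,0,0,0],[0.72,0,0,0.6,0,0,0],[0.72,0,0,0.6,0,0,0],[0.72,0,0,0.24,0,0,0],[0.3,0,0,0,0,0,0],[0.3,0,0,0,0,0,0],[0.3,0,0,0,0,0,0],[0.3,0,0,0,0,0,0]]}}

```text
time_s: 12.7
ee_pos: [0.4808, -0.0095, -0.0016]
eef_rot: [-3.14, -0.006, 0.062]
force: [-0.3, -0.7, 5.0]
grip_width: 0.0484
grip_force: 14.8
```

Run:
```python
from h import *
o=st();go(-45,-81,38,0,o)
```

```text
tcp d,l [-172.2    4.1] z -0.0016 rpy [-3.14  -0.006  0.062] F [-0.3 -0.7  5. ] w 0.0484 t 12.7
shift [ 2.55  1.7  -0.78] rot [-0.002 -0.006 -0.   ]
```

Call:
{"name": "move_arm", "arguments": {"increments": [[0.3,0,0,-0.8,0,0,0],[0.3,0.64,0.425,0,0,-0.006,0],[0.3,0.64,0.425,0,0,0,0],[0.3,0.64,0.425,0,0,0,0],[0.3,0.64,0.425,0,0,0,0],[0.3,0,0,0,0,0,0],[0.3,0,0,0.4,0,0,0],[0.3,0,0,0.33,0,0,0],[0.3,0,0,0,0,0,0],[0.66,0,0,0,0,0,0],[0.66,0,0,0,0,0,0],[0.66,0,0,-0.9,0,0,0],[0.32,-0.6,0,-0.1,0,0,0],[0.32,0,0,0,0,0.14,0],[0.32,0,0,0,0,0.14,0],[0.32,0,0,0,0,0.14,0],[0.32,0,0,0,0,0.14,0],[0.32,0,0,0,0,0.04,0],[0.32,0,0,0,0,0,0]]}}

```text
time_s: 14.6
ee_pos: [0.5835, -0.0859, 0.051]
eef_rot: [-3.131, -0.566, 0.062]
force: [-1.2, -0.3, -0.3]
grip_width: 0.03
grip_force: 0.0
```

Run:
```python
from h import *
o=st();go(-74,-81,50,.6,o);print(o["qpos"].round(2))
```

```text
tcp d,l [-74.5 -78.4] z 0.051 rpy [-3.131 -0.566  0.062] F [-1.2 -0.3 -0.3] w 0.03 t 14.6
shift [-0.    0.05  0.02] rot [-0.011  0.034 -0.   ]
[-0.31  0.31  1.99  0.6   0.37  0.69]
```

Call:
{"name": "move_arm", "arguments": {"increments": [[0.32,0,0.05,0.02,-0.011,0.034,0],[0.32,-0.29,0,0.42,0,0,0],[0.32,-0.28,0,0.42,0,0,0],[0.32,0,0,0,0,0,0],[0.32,0.347,0,0.237,0,0,0],[0.32,0.347,0,0.237,0,0,0],[0.32,0.347,0,0.237,0,0,0],[0.32,0.347,0,0.237,0,0,0],[0.32,0,0.04,0,0,0.025,0],[0.32,0,0,0,0,0.025,0],[0.32,0,0,0,0,0.025,0],[0.32,0,0,0,0,0.025,0],[0.32,0,0,0,0,0.025,0],[0.32,0,0,0,0,0.025,0],[0.32,0,0,0,0,0.025,0],[0.32,0,0,0,0,0.025,0],[0.32,0,0,0,0,0,0]]}}

```text
time_s: 16.3
ee_pos: [0.6699, -0.0844, 0.0006]
eef_rot: [-3.14, -0.802, 0.063]
force: [-0.3, -0.3, 0.1]
grip_width: 0.0303
grip_force: 0.0
```

Run:
```python
from h import *
o=st();go(33,-81,0,.8,o);print(o["qpos"].round(2))
```

```text
tcp d,l [ 11.8 -82.3] z 0.0006 rpy [-3.14  -0.802  0.063] F [-0.3 -0.3  0.1] w 0.0303 t 16.3
shift [ 0.29 -0.03  0.31] rot [-0.002 -0.002  0.   ]
[-0.29  0.56  1.91  1.96  0.27 -0.65]
```

Call:
{"name": "move_arm", "arguments": {"increments": [[0.32,0.16,0,0.155,0,0,0],[0.32,0.16,0,0.155,0,0,0],[0.32,0,0,0,0,0,0],[0.32,-0.6,0,-0.5,0,0,0],[0.32,-0.6,0,-0.5,0,0,0],[0.32,0.4,0,-0.4,0,-0.03,0],[0.32,0.3,0,-0.3,0,-0.03,0],[0.32,0.2,0,-0.2,0,-0.03,0],[0.5,0,0,0,0,-0.03,0],[0.5,0,0,0,0,-0.03,0],[0.5,0,0,0,0,-0.03,0],[0.5,0,0,0,0,-0.03,0],[0.72,0,0,0,0,-0.05,0],[0.72,0,0,0,0,-0.1,0],[0.72,0,0,0,0,-0.14,0],[0.72,0,0,0,0,-0.14,0],[0.72,0,0,0,0,-0.14,0],[0.72,0,0,0,0,-0.05,0],[0.72,0,0,0,0,0,0]]}}

```text
time_s: 18.2
ee_pos: [0.6148, -0.0848, 0.0329]
eef_rot: [-3.133, -0.013, 0.071]
force: [0.1, 0.1, 0.6]
grip_width: 0.0675
grip_force: 0.0
```

Run:
```python
from h import *
o=st();go(-178,-85,70,0,o)
p=ctrl.camera("wrist");cv2.imwrite("pics/w5.png",p["color"])
q=ctrl.camera("top");cv2.imwrite("pics/t5.png",cv2.resize(q["color"][80:330,80:480],None,fx=2,fy=2))
```

```text
tcp d,l [-43.2 -79.3] z 0.0329 rpy [-3.133 -0.013  0.071] F [0.1 0.1 0.6] w 0.0675 t 18.2
shift [-2.69  0.08 -0.78] rot [-0.009 -0.013  0.009]
```

View pics/w5.png

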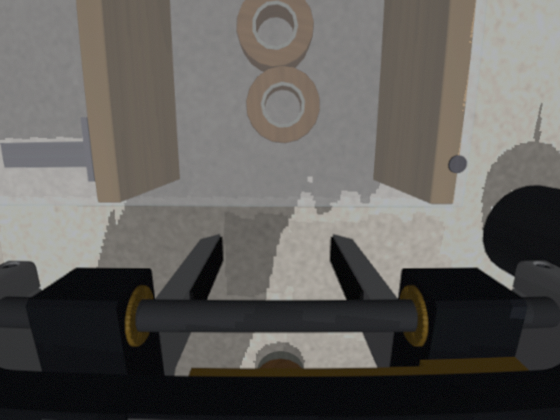

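Both rolls are well inside the open half, at (275,26) and (283,104). Next is the right tub.

Call:
{"name": "move_arm", "arguments": {"increments": [[0.72,0,0,0,-0.009,-0.013,0.009],[0.72,-0.67,0.02,-0.19,0,0,0],[0.72,-0.67,0.02,-0.19,0,0,0],[0.72,-0.67,0.02,-0.19,0,0,0],[0.72,-0.67,0.02,-0.19,0,0,0],[0.72,0,0,0,0,0,0],[0.72,0,0,0.6,0,0,0],[0.72,0,0,0.6,0,0,0],[0.72,0,0,0.2,0,0,0],[0.3,0,0,0,0,0,0],[0.3,0,0,0,0,0,0],[0.3,0,0,0,0,0,0],[0.3,0,0,0,0,0,0]]}}

```text
time_s: 19.6
ee_pos: [0.4815, -0.0967, 0.0014]
eef_rot: [-3.139, -0.003, 0.064]
force: [0.5, -0.4, 4.4]
grip_width: 0.0447
grip_force: 15.0
```

Run:
```python
from h import *
o=st();go(-45,60,40,0,o)
```

```text
tcp d,l [-177.   -82.9] z 0.0014 rpy [-3.139e+00 -3.000e-03  6.400e-02] F [ 0.5 -0.4  4.4] w 0.0447 t 19.6
shift [ 2.65 -2.85 -0.76] rot [-0.003 -0.003  0.002]
```

Call:
{"name": "move_arm", "arguments": {"increments": [[0.3,0,0,-0.8,0,0,0],[0.3,0.53,-0.57,0,-0.003,-0.003,0.002],[0.3,0.53,-0.57,0,0,0,0],[0.3,0.53,-0.57,0,0,0,0],[0.3,0.53,-0.57,0,0,0,0],[0.3,0.53,-0.57,0,0,0,0],[0.3,0,0,0,0,0,0],[0.3,0,0,0.4,0,0,0],[0.3,0,0,0.37,0,0,0],[0.3,0,0,0,0,0,0],[0.62,0,0,0,0,0,0],[0.62,0,0,0,0,0,0],[0.62,0,0,-0.9,0,0,0],[0.16,-0.6,0,-0.1,0,0,0],[0.16,0,0,0,0,0.14,0],[0.16,0,0,0,0,0.14,0],[0.16,0,0,0,0,0.14,0],[0.16,0,0,0,0,0.12,0],[0.16,0,0,0,0,0,0]]}}

```text
time_s: 21.5
ee_pos: [0.5722, 0.0518, 0.0517]
eef_rot: [-3.141, -0.539, 0.061]
force: [0.3, 0.4, -0.2]
grip_width: 0.0161
grip_force: 0.0
```

Run:
```python
from h import *
o=st();go(-74,60,50,.6,o);print(o["qpos"].round(2))
```

```text
tcp d,l [-77.2  59.7] z 0.0517 rpy [-3.141 -0.539  0.061] F [ 0.3  0.4 -0.2] w 0.0161 t 21.5
shift [ 0.04 -0.01  0.06] rot [-0.     0.061 -0.001]
[0.01 0.28 2.02 0.08 0.31 1.45]
```

Call:
{"name": "move_arm", "arguments": {"increments": [[0.16,0.04,0,0.06,0,0.061,0],[0.16,-0.29,0,0.42,0,0,0],[0.16,-0.28,0,0.42,0,0,0],[0.16,0,0,0,0,0,0],[0.16,0.347,0,0.237,0,0,0],[0.16,0.347,0,0.237,0,0,0],[0.16,0.347,0,0.237,0,0,0],[0.16,0.347,0,0.237,0,0,0],[0.16,0,0,0,0,0.03,0],[0.16,0,0,0,0,0.03,0],[0.16,0,0,0,0,0.02,0],[0.16,0,0,0,0,0,0]]}}

```text
time_s: 22.7
ee_pos: [0.6622, 0.058, 0.0009]
eef_rot: [-3.139, -0.679, 0.061]
force: [-0.1, 0.6, -0.3]
grip_width: 0.0149
grip_force: 0.0
```

Run:
```python
from h import *
o=st();go(27,60,0,.68,o);print(o["qpos"].round(2))
p=ctrl.camera("wrist")
for r in ctrl.cut_out("tub_a_center",p)[:3]:
        v,u=r["centre"];print(r["conf"],v,u,rc(atz(p,(u,v),.02,o)))
```

```text
tcp d,l [12.9 60.3] z 0.0009 rpy [-3.139 -0.679  0.061] F [-0.1  0.6 -0.3] w 0.0149 t 22.7
shift [0.21 0.01 0.19] rot [-0.002  0.001 -0.001]
[0.02 0.53 1.89 0.52 0.06 1.02]
```

Call:
{"name": "move_arm", "arguments": {"increments": [[0.16,0.07,0,0.06,0,0,0],[0.16,0.07,0,0.06,0,0,0],[0.16,0.07,0,0.06,0,0,0],[0.16,0,0,0,0,0,0],[0.16,-0.3,0,-0.24,0,-0.03,0],[0.16,-0.6,0,-0.48,0,-0.03,0],[0.16,-0.5,0,-0.4,0,-0.03,0],[0.16,0.2,0,-0.3,0,-0.03,0],[0.3,0.2,0,-0.3,0,-0.05,0],[0.5,0.2,0,-0.3,0,-0.1,0],[0.72,0,0,0,0,-0.14,0],[0.72,0,0,0,0,-0.14,0],[0.72,0,0,0,0,-0.13,0],[0.72,0,0,0,0,0,0]]}}

```text
time_s: 24.2
ee_pos: [0.5891, 0.0519, 0.0562]
eef_rot: [3.139, 0.004, 0.06]
force: [-0.2, -0.4, -0.3]
grip_width: 0.0593
grip_force: 0.0
```

Run:
```python
from h import *
o=st();go(-172,86,70,0,o);print(o["qpos"].round(2))
p=ctrl.camera("wrist")
for r in ctrl.cut_out("tub_a_center",p)[:3]:
        v,u=r["centre"];print(r["conf"],v,u,rc(atz(p,(u,v),.02,o)))
```

```text
tcp d,l [-60.4  58.7] z 0.0562 rpy [3.139 0.004 0.06 ] F [-0.2 -0.4 -0.3] w 0.0593 t 24.2
shift [-2.23 -0.54 -0.27] rot [ 0.003  0.004 -0.002]
[ 0.03  0.52  1.52 -0.    1.1   1.54]
0.88 348.4 242.7 [-179.8   90. ]
```

Call:
{"name": "move_arm", "arguments": {"increments": [[0.72,-0.56,-0.135,-0.1,0.003,0.004,-0.002],[0.72,-0.56,-0.135,-0.1,0,0,0],[0.72,-0.56,-0.135,-0.05,0,0,0],[0.72,-0.56,-0.135,0,0,0,0],[0.72,0,0,0,0,0,0],[0.72,0,0,0.5,0,0,0],[0.72,0,0,0.5,0,0,0],[0.72,0,0,0.34,0,0,0],[0.3,0,0,0,0,0,0],[0.3,0,0,0,0,0,0],[0.3,0,0,0,0,0,0],[0.3,0,0,0,0,0,0]]}}

```text
time_s: 25.5
ee_pos: [0.4751, 0.0729, 0.0022]
eef_rot: [-3.138, -0.005, 0.064]
force: [-0.1, -1.5, 3.2]
grip_width: 0.0447
grip_force: 15.0
```

Run:
```python
from h import *
o=st();go(-45,60,40,0,o)
```

```text
tcp d,l [-172.9   86.7] z 0.0022 rpy [-3.138 -0.005  0.064] F [-0.1 -1.5  3.2] w 0.0447 t 25.5
shift [ 2.56  0.54 -0.75] rot [-0.003 -0.005  0.002]
```

Call:
{"name": "move_arm", "arguments": {"increments": [[0.3,0,0,-0.8,0,0,0],[0.3,0.64,0.135,0,-0.003,-0.005,0.002],[0.3,0.64,0.135,0,0,0,0],[0.3,0.64,0.135,0,0,0,0],[0.3,0.64,0.135,0,0,0,0],[0.3,0,0,0,0,0,0],[0.3,0,0,0.4,0,0,0],[0.3,0,0,0.38,0,0,0],[0.3,0,0,0,0,0,0],[0.62,0,0,0,0,0,0],[0.62,0,0,0,0,0,0],[0.62,0,0,-0.9,0,0,0],[0.16,-0.6,0,-0.1,0,0,0],[0.16,0,0,0,0,0.14,0],[0.16,0,0,0,0,0.14,0],[0.16,0,0,0,0,0.14,0],[0.16,0,0,0,0,0.12,0],[0.16,0,0,0,0,0,0]]}}

```text
time_s: 27.3
ee_pos: [0.5718, 0.0519, 0.0519]
eef_rot: [-3.141, -0.539, 0.061]
force: [-0.6, 0.8, -0.1]
grip_width: 0.0162
grip_force: 0.0
```

Run:
```python
from h import *
o=st();go(-75,60,50,.6,o);print(o["qpos"].round(2))
```

```text
tcp d,l [-77.6  59.8] z 0.0519 rpy [-3.141 -0.539  0.061] F [-0.6  0.8 -0.1] w 0.0162 t 27.3
shift [ 0.03 -0.    0.06] rot [-0.     0.061 -0.   ]
[0.01 0.28 2.02 0.08 0.31 1.45]
```

Call:
{"name": "move_arm", "arguments": {"increments": [[0.16,0.04,0,0.06,0,0.061,0],[0.16,-0.29,0,0.42,0,0,0],[0.16,-0.28,0,0.42,0,0,0],[0.16,0,0,0,0,0,0],[0.16,0.347,0,0.237,0,0,0],[0.16,0.347,0,0.237,0,0,0],[0.16,0.347,0,0.237,0,0,0],[0.16,0.347,0,0.237,0,0,0],[0.16,0,0,0,0,0.03,0],[0.16,0,0,0,0,0.03,0],[0.16,0,0,0,0,0.02,0],[0.16,0.07,0,0.06,0,0,0],[0.16,0.07,0,0.06,0,0,0],[0.16,0.07,0,0.06,0,0,0],[0.16,0.07,0,0.06,0,0,0],[0.16,0,0,0,0,0,0]]}}

```text
time_s: 28.9
ee_pos: [0.6809, 0.059, 0.0012]
eef_rot: [-3.14, -0.68, 0.062]
force: [-0.6, 0.4, 0.2]
grip_width: 0.0149
grip_force: 0.0
```

Run:
```python
from h import *
o=st()
```

```text
tcp d,l [31.7 60.1] z 0.0012 rpy [-3.14  -0.68   0.062] F [-0.6  0.4  0.2] w 0.0149 t 28.9
```

Call:
{"name": "move_arm", "arguments": {"increments": [[0.16,-0.3,0,-0.24,0,-0.03,0],[0.16,-0.6,0,-0.48,0,-0.03,0],[0.16,-0.6,0,-0.48,0,-0.03,0],[0.16,0.3,0,-0.4,0,-0.03,0],[0.1,0.3,0,-0.4,0,-0.05,0],[0.1,0.3,0,-0.4,0,-0.1,0],[0,0,0,0,0,-0.14,0],[0,0,0,0,0,-0.14,0],[0,0,0,0,0,-0.13,0],[0,0,0,0,0,0,0]]}}

```text
time_s: 29.9
ee_pos: [0.5919, 0.0525, 0.0781]
eef_rot: [3.141, 0.004, 0.061]
force: [0.5, 0.3, -0.8]
grip_width: 0.0003
grip_force: 0.0
```

Run:
```python
from h import *
o=st()
p=ctrl.camera("wrist");cv2.imwrite("pics/w6.png",p["color"])
```

```text
tcp d,l [-57.6  59.2] z 0.0781 rpy [3.141 0.004 0.061] F [ 0.5  0.3 -0.8] w 0.0003 t 29.9
```

View pics/w6.png

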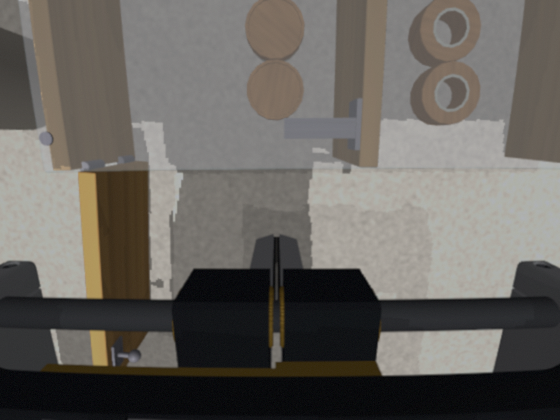

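All four items are inside: the tubs at (275,27) and (275,90), the rolls at (451,27) and (450,92), and the front edge at about row 168. Now the door.

Call:
{"name": "move_arm", "arguments": {"increments": [[0,0,0,-0.52,0,0,0],[0,0,0,-0.52,0,0,0],[0,-0.277,-0.844,0,0,0,0],[0,-0.277,-0.844,0,0,0,0],[0,-0.277,-0.844,0,0,0,0],[0,-0.277,-0.844,0,0,0,0],[0,0,0,0,0,0,0],[0,0,0,0.667,0,0,0],[0,0,0,0.667,0,0,0],[0,0,0,0.667,0,0,0],[0,0,0,0,0,0,0]]}}

```text
time_s: 31.05
ee_pos: [0.5223, 0.2166, 0.0259]
eef_rot: [3.14, 0.006, 0.061]
force: [0.9, 0.3, 1.4]
grip_width: 0.0005
grip_force: 0.0
```

Run:
```python
from h import *
o=st();go(-114,166,30,0,o)
```

```text
tcp d,l [-116.8  227.2] z 0.0259 rpy [3.14  0.006 0.061] F [0.9 0.3 1.4] w 0.0005 t 31.05
shift [ 0.06  1.22 -0.08] rot [ 0.001  0.006 -0.001]
```

Call:
{"name": "move_arm", "arguments": {"increments": [[0,0.015,0.305,-0.02,0,0.006,0],[0,0.015,0.305,-0.02,0,0,0],[0,0.015,0.305,-0.02,0,0,0],[0,0.015,0.305,-0.02,0,0,0],[0,0.105,0.33,0,0,0,0],[0,0.105,0.33,0,0,0,0],[0,0.2,0.287,0,0,0,0],[0,0.2,0.287,0,0,0,0],[0,0.283,0.213,0,0,0,0],[0,0.283,0.213,0,0,0,0],[0,0.232,0.093,0,0,0,0],[0,0.232,0.093,0,0,0,0],[0,0,0,0,0,0,0]]}}

```text
time_s: 32.35
ee_pos: [0.6203, 0.0691, 0.0332]
eef_rot: [-3.141, -0.005, 0.061]
force: [-1.3, 0.1, -0.1]
grip_width: 0.0006
grip_force: 0.0
```

Run:
```python
from h import *
o=st();p=ctrl.camera("scene")
cv2.imwrite("pics/s7.png",p["color"])
for n in("cupboard_door","door_knob"):
  for r in ctrl.cut_out(n,p)[:2]:
    v,u=r["centre"];print(n,r["conf"],v,u,rc(atz(p,(u,v),.046)),r["mask"].sum())
```

```text
tcp d,l [-28.2  74. ] z 0.0332 rpy [-3.141 -0.005  0.061] F [-1.3  0.1 -0.1] w 0.0006 t 32.35
cupboard_door 0.47 229.3 336.9 [73.9 11.4] 14757
cupboard_door 0.46 189.9 303.5 [-34.5  59.4] 176
door_knob 0.59 198.4 302.4 [-25.7  39. ] 132
```

Everything is on track. I'll push in slowly with small steps.

Call:
{"name": "move_arm", "arguments": {"increments": [[0,0.08,0.02,0,0,0.004,0],[0,0.08,0.02,0,0,0,0],[0,0.06,0.02,0,0,0,0],[0,0.06,0.02,0,0,0,0],[0,0.04,0,0,0,0,0],[0,0,0,0,0,0,0]]}}

```text
time_s: 33.1
ee_pos: [0.6319, 0.0678, 0.0333]
eef_rot: [-3.14, -0.0, 0.063]
force: [-30.6, 1.6, 15.3]
grip_width: 0.0006
grip_force: 15.2
```

```bash
python3 -c "
from h import *
st()"
```

```text
tcp d,l [-16.7  72. ] z 0.0333 rpy [-3.14  -0.     0.063] F [-30.6   1.6  15.3] w 0.0006 t 33.1
```

Call:
{"name": "move_arm", "arguments": {"increments": [[0,-0.2,0,0,0,0,0],[0,-0.6,0,0,0,0,0],[0,-0.6,0,-0.5,0,0,0],[0,0,0,-0.9,0,0,0],[0,0,0,0,0,0,0]]}}

```text
time_s: 33.6
ee_pos: [0.567, 0.063, 0.1088]
eef_rot: [-3.141, -0.018, 0.062]
force: [0.2, 1.3, -0.4]
grip_width: 0.0006
grip_force: 0.0
```

Run:
```python
from h import *
o=st();p=ctrl.camera("wrist");s=ctrl.camera("scene")
a=cv2.resize(p["color"][60:300,0:400],(800,480))[0:300]
a=p["color"][80:300,60:460]
b=s["color"][120:340,240:440]
cv2.imwrite("pics/w8.png",np.hstack([cv2.resize(a,None,fx=1.3,fy=1.3),cv2.resize(b,None,fx=1.3,fy=1.3)]))
```

```text
tcp d,l [-81.7  71.2] z 0.1088 rpy [-3.141 -0.018  0.062] F [ 0.2  1.3 -0.4] w 0.0006 t 33.6
```

View pics/w8.png

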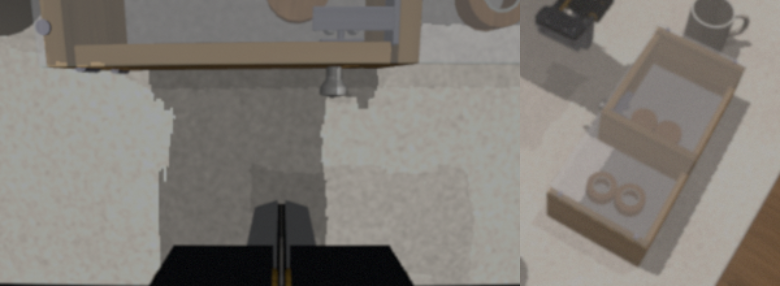

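The door is flush with the riser's front. Its edge stays level between the uprights at (50,66) and (418,66), with the knob at (335,82), and it stayed put after the tool let go. All four items are visible inside.

```bash
python3 -c "
from h import *
st();print(ctrl.hand_in())"
```

```text
tcp d,l [-83.3  71.2] z 0.104 rpy [-3.141 -0.012  0.062] F [ 0.8  0.2 -0.5] w 0.0006 t 33.7
the job is handed in; nothing more can be done
None
```

I've handed the job in after 33.7 s of robot time: both tape rolls are inside the open half, both tubs are inside the cupboard half, the door looks shut and stayed flush once released, and the arm never went near the pen pot, stapler or mug; no verdict came back.

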